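# Stack the used sample cups and drop them in the discard basket

## Robot

A 6-joint arm with a two-finger parallel gripper is mounted at the origin on the work surface. World frame = base frame: x ahead of the robot, y to its left, z up, the work surface at z = 0. Lengths are in m, angles in rad, forces in N, time in s.
With the tool pointing down it reaches from about 0.425 to 1.125 m from the base axis. Payload 14.9 kg.
Tool frame: the origin (TCP) lies at the very end of the fingers, on their centre line; the grasp point (between the pads) lies 19 mm behind it (bot.tcp_to_grasp is the z of the grasp point in the tool frame, in m); z points along the fingers, y is the line along which they close (so a half turn about z gives the same grasp; the last joint's range is limited). The gripper opens to 91 mm and grips with 3 to 60 N. Pads are 32 mm wide; open, the fingers measure 118 mm over their backs; the gripper's body (76 mm by 178 mm) begins 60 mm behind the grasp point.
Start: joints at [-1.276, 0.379, 1.734, -0, 1.028, -0.033], TCP at [0.225, -0.663, 0.214] pointing down, gripper open.
Joint ranges: [-2.77, 2.77], [-0.74, 2.19], [0, 2.66], [-1.06, 4.2], [0.31, 2.87], [-3.08, 3.08]. Speed limits (rad/s): [1.89, 1.89, 2.39, 3.14, 3.14, 3.14].

## Interface

Orientations are given as a unit quaternion [x, y, z, w].
In Python, from rig import get_obs, read_camera, bot gives the robot as it stands.
- The arm moves only by the tool send_rows, never from a script. Its argument "rows" is a list of rows, each an object of numbers: "x", "y", "z": the shift along the tool's x, y, z normalised to -1 to 1, where 1 is 20 cm; "rx", "ry", "rz": the turn, a rotation vector about the tool's x, y, z normalised to -1 to 1, where 1 is 90 degrees; "gripper": the finger opening in mm, from 0 to 91.2. A call has 1 to 10 rows; each row is the pose to reach, as a shift and turn from the pose commanded when the call began, along the tool's axes at that moment; what a row does not reach only later rows make up. A row lasts 1/10 s, in which the tool goes at most 50 mm and 8.59 degrees, less where a joint would pass 70% of its speed; a pose out of reach is approached as far as the arm can. A call with a number of a shift or a turn outside -1 to 1 is refused whole. A call with a gripper value outside its range is refused whole. The fingers move at their own pace and stop on an object; the grip force is fixed at half the most. Time passes only in rows, so rows that repeat a pose let the fingers close. It gives the time, the measured TCP pose, the force, the opening and the grip force at its end, in the units of the state.
- get_obs(): the state, without advancing time (a new reading comes with each control period).
- read_camera(name): name is "side" or "top" or "wrist"; returns a dict with "image" (400x640x3 uint8, blue, green, red), "range_z" (400x640 float32, m along the optical axis (not along the pixel's ray), 0 where there is no reading), "fx", "fy", "cx", "cy" (pixels), "rvec" (rotation vector, rad) and "tvec" (3), from world to camera coordinates, as OpenCV has them; the wrist camera has in their place "mount" (4x4, takes a point from camera to tool coordinates, whose origin is the TCP and whose axes are the flange's). Camera axes: x right, y down, z forward; pixel columns grow to the right and rows downward; lengths in m; the calibration is good to about 2 mm. A picture is of the moment at which its call begins: read the wrist's pose just before it.
- bot.finish_job(): hands the job in; it is judged then, once.
The state is a dict: "time_s": time; "joint_pos": joint angles; "joint_velocities": joint speeds; "joint_efforts": joint torques, N m; "tcp_pos": TCP position; "eef_rot": TCP orientation; "wrist_force": force on the tool from outside, world axes, zero at the start; "torque": the same for the moment, N m; "finger_gap": finger opening in m; "gripper_force": force on a finger pad.
Only numpy, scipy, OpenCV 4.12 (cv2) and the standard library are available. Lean on these libraries where they do the work, as an engineer would, in place of code of your own. Each camera call takes 0.05 s, during which the arm holds its last target. There are 200 camera calls.

## Task

Clear away the two used white stacking cups: stand the knocked-over one upright on the bench and let go of it, then take it again and nest it fully down into the cup that is already standing. Carry the nested pair in one lift to the wire basket and drop it in, letting go with the bottom of the stack no higher than about the basket's rim, so that both cups end up inside. Do not knock over the standing cup, and leave everything else on the bench where it is.

Things in the scene. Friction and masses are not known exactly. Their poses are not given: they have to be found in the camera images.
- fallen_cup: White plastic cup lying on its side. 75 mm tall: a cone, diameter 38 mm at the base to 56 mm at 51 mm, then a straight collar, diameter 62 mm, from 51 to 75 mm (the open mouth). Wall 2.5 mm, 45 g. Origin: centre of the base's underside; z: along the axis, base to mouth. Lying, z is 13 deg above level and within 30 deg of world +y. It rests on the edges of base and collar.
- standing_cup: Identical white cup, standing mouth up. Origin: centre of its underside; z up its axis. Fully nested, the upper collar rests on the lower rim: upper origin 24 mm above the lower one, stack 99 mm tall, collars at 51-75 mm (lower cup) and 75-99 mm (upper). Nothing locks them: lifted by the upper cup alone, the lower one stays or falls off.
- basket: Open steel wire discard basket, fixed to the bench, 210 mm (its x) by 170 mm (its y) outside, rim 90 mm above the bench, inner floor 12 mm above the bench, walls 4 mm. Origin: centre of its underside, on the bench; z up. Stands on the left or on the right.
- tube_rack: Bystander, fixed: pale pink tube rack, 200 (x) by 90 (y) mm, 61 mm high with its tubes, across the bench from the basket. Origin: centre of the underside.
- beaker: Bystander: plain glass beaker without a collar, diameter 66 mm, 68 mm high, standing beside the standing cup. Origin: centre of the underside.
- jar: Bystander: glass jar with a white lid, diameter 84 mm, 130 mm high. Origin: centre of the underside.
- tip_box: Bystander: dark pink box of yellow pipette tips, 85 (x) by 120 (y) mm, 64 mm high. Origin: centre of the underside.
- pipette: Bystander: white pipette lying along its y axis, from -63 to +185 mm, 29 mm high. Origin: underside of its handle.
- marker: Bystander: marker pen lying along its y axis, from -45 to +78 mm, 13 mm high.
- dish: Bystander: low round lidded dish, diameter 62 mm, 18 mm high. Origin: centre of the underside.

How it is judged:
By the outcome, as a careful person would: the job done as asked, in the order asked, and still so for the second after the job is handed in, with the robot touching nothing.
It also fails if it takes over 61 s, if anything falls off the work surface, if the arm or the gripper's body presses on something with over 40 N, if the wrist force passes 120 N, or if a joint passes its speed limit or range.

## Working session

There is one attempt and no reset: what is moved stays moved. The work goes in short steps, Python scripts to look and compute and a tool call to move; the robot and the scene stay as the last step left them, time stands still between calls to the robot, and variables do not carry over. Pictures are saved under pics/ and viewed, at most 10 in all, crops included, and the job is handed in when it is done.

Besides the shell and the picture viewer there is one more tool, called as name([rows], argument=value, ...), one row to a line, values as JSON. send_rows: Moves the arm, as the interface text tells. Its arguments: {"type":"object","properties":{"rows":{"type":"array","items":{"type":"object","properties":{"x":{"type":"number","minimum":-1,"maximum":1},"y":{"type":"number","minimum":-1,"maximum":1},"z":{"type":"number","minimum":-1,"maximum":1},"rx":{"type":"number","minimum":-1,"maximum":1},"ry":{"type":"number","minimum":-1,"maximum":1},"rz":{"type":"number","minimum":-1,"maximum":1},"gripper":{"type":"number"}}}}},"required":["rows"]}

```bash
ls; mkdir -p pics; cat > h.py <<'E'
import numpy as np, cv2
from rig import get_obs, read_camera, bot
from scipy.spatial.transform import Rotation as R
def cam(name):
    o=get_obs(); c=read_camera(name)
    if 'mount' in c:
        T=np.eye(4);T[:3,:3]=R.from_quat(o['eef_rot']).as_matrix();T[:3,3]=o['tcp_pos']
        M=T@np.array(c['mount'])
    else:
        M=np.eye(4);r=cv2.Rodrigues(np.array(c['rvec'],float))[0]
        M[:3,:3]=r.T;M[:3,3]=-r.T@np.array(c['tvec']).ravel()
    return c,M
def cloud(c,M):
    z=c['range_z'];v,u=np.indices(z.shape)
    p=np.stack([(u-c['cx'])/c['fx']*z,(v-c['cy'])/c['fy']*z,z],-1)
    w=p@M[:3,:3].T+M[:3,3]; w[z==0]=np.nan
    return w
def save(n,c,M):
    cv2.imwrite(f'pics/{n}.png',c['image']); np.savez(f'pics/{n}.npz',img=c['image'],w=cloud(c,M),M=M,K=[c['fx'],c['fy'],c['cx'],c['cy']])
E
python3 - <<'E'
from h import *
for n in ['side','top','wrist']:
    c,M=cam(n); save(n+'0',c,M); print(n,M[:3,3].round(3),M[:3,2].round(2),c['fx'])
print(get_obs()); 
E
```

```text
pics
side [0.322 0.604 0.547] [ 0.35 -0.71 -0.61] 401.0061302755879
top [0.445 0.016 1.   ] [ 0.21 -0.03 -0.98] 465.8422929617941
wrist [ 0.305 -0.635  0.384] [-0.28 -0.09 -0.96] 283.57227043358716
{'time_s': 0.15, 'joint_pos': array([-1.27629355e+00,  3.79302474e-01,  1.73462167e+00,  6.11634082e-06,
        1.02852516e+00, -3.32789077e-02]), 'joint_velocities': array([ 0.00022397, -0.00172283, -0.00194444, -0.00129121,  0.00124608,
       -0.00155672]), 'joint_efforts': array([-1.28417283e-03, -7.64122152e+01, -4.34658694e+01,  6.50944188e-02,
        4.09848802e-02, -6.45626733e-05]), 'tcp_pos': array([ 0.22528461, -0.6624448 ,  0.21344125]), 'eef_rot': array([ 9.86600097e-01,  1.63156565e-01, -5.31889975e-05, -4.25017970e-04]), 'wrist_force': array([-0.44292411, -0.53886744, -0.40071296]), 'torque': array([0.03934324, 0.00564126, 0.01025579]), 'gripper_force': 0.0, 'finger_gap': 0.09177889574720244}
```

View pics/top0.png

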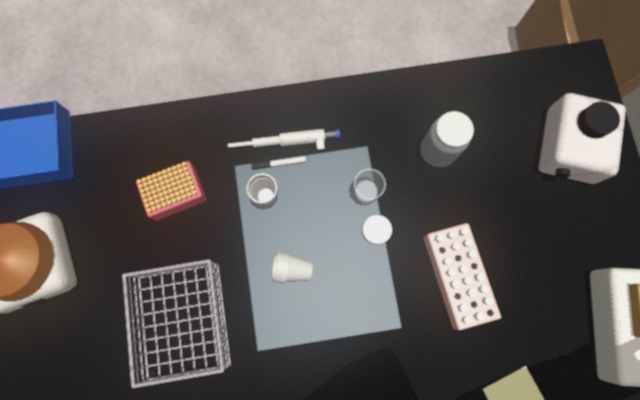

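View pics/side0.png

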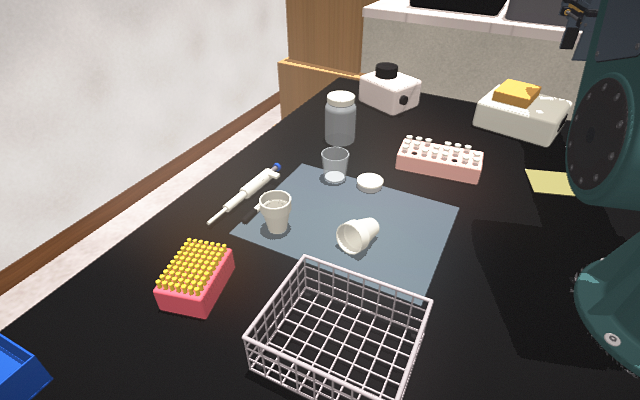

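The top view shows the standing cup at (262,190) and the fallen cup at (292,268) with its mouth to the left (+y). The basket is at (175,322), the beaker at (369,186) and the dish at (377,229). The side view agrees, with the standing cup at (276,212) and the fallen cup at (358,235).

```bash
python3 - <<'E'
from h import *
from scipy.optimize import least_squares
T=np.load('pics/top0.npz');S=np.load('pics/side0.npz')
def reg(d,u0,v0,u1,v1,zmin,zmax=.2):
    p=d['w'][v0:v1,u0:u1].reshape(-1,3);return p[(p[:,2]>zmin)&(p[:,2]<zmax)]
for n,d in(('top',T),('side',S)):
    b=(240,300,300,340) if n=='top' else (240,270,260,285)
    p=d['w'][b[1]:b[3],b[0]:b[2]].reshape(-1,3); print(n,'mat z',np.nanmedian(p[:,2]))
for n,d,b in(('top',T,(244,170,282,212)),('side',S,(256,188,296,238))):
    p=reg(d,*b,.02); print(n,'standing n',len(p),p.min(0),p.max(0))
    q=p[p[:,2]>.068]; print('  rim circ',len(q), end=' ')
    f=least_squares(lambda a:np.hypot(q[:,0]-a[0],q[:,1]-a[1])-a[2],[*q[:,:2].mean(0),.03],loss='soft_l1',f_scale=.002);print(f.x)
# fallen cup fit
def rad(t): return np.where(t<.051,.019+t/.051*.009,.031)
P=[reg(T,265,245,320,292,.008),reg(S,330,212,386,258,.008)]
for p in P: print('fallen',len(p),p.min(0),p.max(0),p.mean(0))
def fit(p):
    def res(a):
        el=np.deg2rad(13);ax=np.array([np.cos(el)*np.sin(a[2]),np.cos(el)*np.cos(a[2]),np.sin(el)])
        o=np.array([a[0],a[1],a[3]]);d=p-o;t=d@ax;r=np.linalg.norm(d-np.outer(t,ax),axis=1)
        return (r-rad(t)) + 1.0*np.maximum(0,t-.075)-np.minimum(0,t)
    m=p.mean(0)
    return min((least_squares(res,[m[0],m[1]-.035,th,.019],loss='soft_l1',f_scale=.002) for th in(-.5,-.25,0,.25,.5)),key=lambda r:r.cost)
for n,p in(('top',P[0]),('side',P[1]),('both',np.vstack(P))):
    f=fit(p);print(n,f.x,f.cost)
for n,d,b in(('top',T,(120,255,235,390)),('side',S,(240,250,440,400))):
    p=reg(d,*b,.075,.1);print(n,'basket rim',p.min(0),p.max(0),cv2.minAreaRect(p[:,:2].astype('f4')*1000))
for n,b in(('beaker',(350,165,390,206)),('tipbox',(135,158,208,218)),('marker',(250,152,306,168)),('pip',(226,126,342,152))):
    p=reg(T,*b,.008);print(n,p.min(0),p.max(0))
E
```

```text
top mat z 0.00011728376185055067
side mat z 0.0002158114529504096
top standing n 531 [0.65731104 0.06023463 0.02005606] [0.71921516 0.12183107 0.07845804]
  rim circ 149 [0.68855127 0.0908263  0.02953661]
side standing n 982 [0.660282   0.058639   0.02014887] [0.72231687 0.12339816 0.0776415 ]
  rim circ 266 [0.69106995 0.09169523 0.02952561]
fallen 933 [0.49408753 0.01262679 0.00809217] [0.55772469 0.09750651 0.06758626] [0.52023197 0.05579128 0.04609358]
fallen 924 [0.49618318 0.01514113 0.00803598] [0.56194397 0.09958484 0.06534933] [0.52522975 0.06516842 0.03559729]
top [0.51190684 0.01826225 0.25412003 0.01754946] 0.0007832651909020081
side [0.51428561 0.02219482 0.25949816 0.01990772] 0.0008548841873366888
both [0.51301933 0.02067654 0.26016553 0.01876492] 0.0019037710479509037
top basket rim [0.34484545 0.2041962  0.07563949] [0.55846589 0.37926229 0.09667105] ((451.7879638671875, 292.0230712890625), (212.1642608642578, 173.35751342773438), 0.8769453763961792)
side basket rim [0.34718828 0.20454673 0.07500772] [0.56035625 0.37999589 0.09322487] ((454.08843994140625, 292.2479248046875), (211.90106201171875, 172.97557067871094), 0.83346027135849)
beaker [ 0.63282804 -0.16212911  0.00820896] [ 0.69707676 -0.09758808  0.07174198]
tipbox [0.67078686 0.21919981 0.00801822] [0.77922805 0.35255827 0.06820966]
marker [ 0.75154768 -0.00783128  0.00806279] [0.76506495 0.11102077 0.01690243]
pip [ 0.76998006 -0.09068298  0.00855545] [0.82110429 0.15655371 0.03259998]
```

```bash
cat >> h.py <<'E'
def Rt(ang,d):
    """tool y horizontal at angle ang, tool z along d"""
    z=np.array(d,float);z/=np.linalg.norm(z);y=np.array([np.cos(ang),np.sin(ang),0]);y-=z*(y@z);y/=np.linalg.norm(y)
    return np.stack([np.cross(y,z),y,z],1)
def go(pos,Rm):
    o=get_obs();Q=R.from_quat(o['eef_rot']).as_matrix()
    s=Q.T@(np.array(pos)-o['tcp_pos'])/.2; r=R.from_matrix(Q.T@Rm).as_rotvec()/(np.pi/2)
    print('t',round(o['time_s'],2),'shift',s.round(3),'turn',r.round(3),'rows>=',int(np.ceil(max(np.linalg.norm(s)*4,np.linalg.norm(r)*90/8.59))),'j',o['joint_pos'].round(2),'tcp',o['tcp_pos'].round(4))
yaw=-.26; ah=np.array([np.sin(.26),np.cos(.26),0]); up=np.array([0,0,1.])
def tilt(deg,ang=yaw):  # tool pointing down, leaning: + points toward mouth side
    t=np.deg2rad(deg);return Rt(ang,np.sin(t)*ah-np.cos(t)*up)
O=np.array([.5133,.0207,.0187]); el=np.deg2rad(13); A=np.cos(el)*ah+np.sin(el)*up
E
python3 - <<'E'
from h import *
print([k for k in dir(bot) if k[0]!='_'],bot.tcp_to_grasp)
go([.30,-.45,.26],tilt(0)); go([.5,-.05,.26],tilt(0))
E
```

```text
['Unreachable', 'finish_job', 'tcp_to_grasp'] -0.0188
t 0.15 shift [ 0.696 -0.886 -0.232] turn [-0.    -0.    -0.626] rows>= 7 j [-1.28  0.38  1.73  0.    1.03 -0.03] tcp [ 0.2253 -0.6624  0.2134]
t 0.15 shift [ 2.286 -2.457 -0.231] turn [-0.    -0.    -0.626] rows>= 14 j [-1.28  0.38  1.73  0.    1.03 -0.03] tcp [ 0.2253 -0.6624  0.2134]
```

send_rows([
  {"x":0.7,"y":-0.886,"z":-0.232,"rz":-0.626,"gripper":91},
  {"x":0.7,"y":-0.886,"z":-0.232,"rz":-0.626,"gripper":91},
  {"x":0.7,"y":-0.886,"z":-0.232,"rz":-0.626,"gripper":91},
  {"x":0.7,"y":-0.886,"z":-0.232,"rz":-0.626,"gripper":91},
  {"x":0.7,"y":-0.886,"z":-0.232,"rz":-0.626,"gripper":91},
  {"x":0.7,"y":-0.886,"z":-0.232,"rz":-0.626,"gripper":91},
  {"x":0.7,"y":-0.886,"z":-0.232,"rz":-0.626,"gripper":91},
  {"x":0.7,"y":-0.886,"z":-0.232,"rz":-0.626,"gripper":91},
])

```text
invalid input at $.rows[0]: expected keys x, y, z, rx, ry, rz, gripper
```

```bash
python3 - <<'E'
from h import *
go([.42,-.28,.27],tilt(0));go([.5,-.0,.26],tilt(0))
E
```

```text
t 0.15 shift [ 1.537 -1.497 -0.281] turn [-0.    -0.    -0.626] rows>= 9 j [-1.28  0.38  1.73  0.    1.03 -0.03] tcp [ 0.2253 -0.6624  0.2134]
t 0.15 shift [ 2.367 -2.694 -0.23 ] turn [-0.    -0.    -0.626] rows>= 15 j [-1.28  0.38  1.73  0.    1.03 -0.03] tcp [ 0.2253 -0.6624  0.2134]
```

send_rows([
  {"x":0.7,"y":-0.886,"z":-0.232,"rx":0,"ry":0,"rz":-0.626,"gripper":91},
  {"x":0.7,"y":-0.886,"z":-0.232,"rx":0,"ry":0,"rz":-0.626,"gripper":91},
  {"x":0.7,"y":-0.886,"z":-0.232,"rx":0,"ry":0,"rz":-0.626,"gripper":91},
  {"x":0.7,"y":-0.886,"z":-0.232,"rx":0,"ry":0,"rz":-0.626,"gripper":91},
  {"x":0.7,"y":-0.886,"z":-0.232,"rx":0,"ry":0,"rz":-0.626,"gripper":91},
  {"x":0.7,"y":-0.886,"z":-0.232,"rx":0,"ry":0,"rz":-0.626,"gripper":91},
  {"x":0.7,"y":-0.886,"z":-0.232,"rx":0,"ry":0,"rz":-0.626,"gripper":91},
  {"x":0.7,"y":-0.886,"z":-0.232,"rx":0,"ry":0,"rz":-0.626,"gripper":91},
])

```text
time_s: 0.95
tcp_pos: [0.3009, -0.4496, 0.2604]
eef_rot: [0.792, 0.61, -0.0, 0.0]
wrist_force: [-0.1, -0.9, 0.7]
finger_gap: 0.0909
gripper_force: 0.0
```

```bash
python3 - <<'E'
from h import *
go([.38,-.27,.27],tilt(0));go([.5,-.0,.26],tilt(0))
E
```

```text
t 0.95 shift [ 0.969  0.153 -0.048] turn [0.    0.    0.001] rows>= 4 j [-1.02  0.07  2.03 -0.    1.05 -0.77] tcp [ 0.3009 -0.4496  0.2604]
t 0.95 shift [2.428e+00 3.890e-01 2.000e-03] turn [0.    0.    0.001] rows>= 10 j [-1.02  0.07  2.03 -0.    1.05 -0.77] tcp [ 0.3009 -0.4496  0.2604]
```

send_rows([
  {"x":0.98,"y":0.2,"z":0,"rx":0,"ry":0,"rz":0,"gripper":91},
  {"x":0.98,"y":0.2,"z":0,"rx":0,"ry":0,"rz":0,"gripper":91},
  {"x":0.98,"y":0.2,"z":0,"rx":0,"ry":0,"rz":0,"gripper":91},
  {"x":0.98,"y":0.2,"z":0,"rx":0,"ry":0,"rz":0,"gripper":91},
  {"x":0.98,"y":0.2,"z":0,"rx":0,"ry":0,"rz":0,"gripper":91},
])

```text
time_s: 1.45
tcp_pos: [0.3913, -0.2669, 0.2602]
eef_rot: [0.792, 0.61, 0.0, -0.0]
wrist_force: [-0.3, 0.3, -0.4]
finger_gap: 0.0909
gripper_force: 0.0
```

send_rows([
  {"x":0.98,"y":0.2,"z":0,"rx":0,"ry":0,"rz":0,"gripper":91},
  {"x":0.98,"y":0.2,"z":0,"rx":0,"ry":0,"rz":0,"gripper":91},
  {"x":0.98,"y":0.2,"z":0,"rx":0,"ry":0,"rz":0,"gripper":91},
  {"x":0.98,"y":0.2,"z":0,"rx":0,"ry":0,"rz":0,"gripper":91},
  {"x":0.98,"y":0.2,"z":0,"rx":0,"ry":0,"rz":0,"gripper":91},
])

```text
time_s: 1.95
tcp_pos: [0.4805, -0.0882, 0.2604]
eef_rot: [0.792, 0.61, 0.0, -0.0]
wrist_force: [-0.3, -0.3, 0.1]
finger_gap: 0.0906
gripper_force: 0.0
```

```bash
python3 - <<'E'
from h import *
c,M=cam('wrist');save('w1',c,M)
G=O+.063*A; d=tilt(-38)[:,2]
print(G)
go(G-.12*d,tilt(-38)); go(G+.015*d,tilt(-38))
E
```

```text
[0.52908097 0.08002215 0.03287192]
t 2.0 shift [1.255 0.023 0.664] turn [ 0.    -0.422  0.001] rows>= 6 j [-0.23 -0.02  2.12  0.    1.04  0.02] tcp [ 0.4796 -0.09    0.2602]
t 2.0 shift [0.839 0.022 1.196] turn [ 0.    -0.422  0.001] rows>= 6 j [-0.23 -0.02  2.12  0.    1.04  0.02] tcp [ 0.4796 -0.09    0.2602]
```

View pics/w1.png

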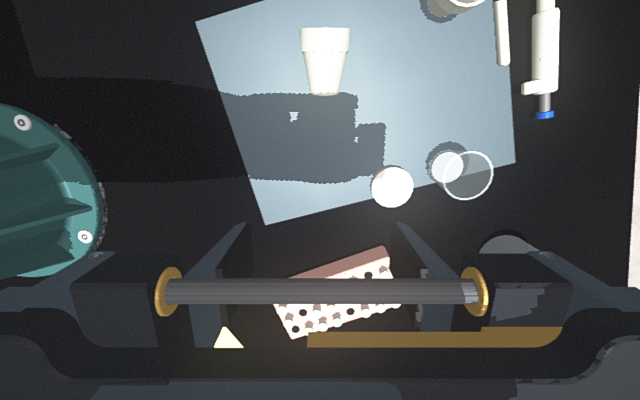

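The wrist view shows the fallen cup's axis running along the image columns, with the mouth at (325,35) and the base at (327,93). It lines up with the tool, so the yaw estimate is good.

```bash
python3 - <<'E'
from h import *
w=np.load('pics/w1.npz')['w'];p=w[20:100,290:360].reshape(-1,3);p=p[(p[:,2]>.01)&(p[:,2]<.1)]
print('wrist fallen',p.min(0),p.max(0))
dd=p-O;t=dd@A;r=np.linalg.norm(dd-np.outer(t,A),axis=1)
s=(t>.054)&(t<.072);lat=dd@np.array([np.cos(.26),-np.sin(.26),0])
print('collar r med',np.median(r[s]),'lat',lat[s].min(),lat[s].max(),'cone lat',lat[t<.03].min(),lat[t<.03].max(),'t',t.min(),t.max(),p[s][:,2].max())
G=O+.063*A; T=tilt(-25);d=T[:,2]
go([.4805+.1*ah[0],-.0882+.1*ah[1],.23],T);go(G-.12*d,T); go(G+.015*d,T)
E
```

```text
wrist fallen [0.49512452 0.01288691 0.02030329] [0.56062093 0.097323   0.06621161]
collar r med 0.030693197835248806 lat -0.029634582690713278 0.03117899524235191 cone lat -0.02316356739658504 0.023873066191762146 t -0.001526274659983278 0.0735463794427366 0.06611282590575318
t 2.0 shift [0.51  0.003 0.151] turn [ 0.    -0.278  0.001] rows>= 3 j [-0.23 -0.02  2.12  0.    1.04  0.02] tcp [ 0.4796 -0.09    0.2602]
t 2.0 shift [1.139 0.023 0.593] turn [ 0.    -0.278  0.001] rows>= 6 j [-0.23 -0.02  2.12  0.    1.04  0.02] tcp [ 0.4796 -0.09    0.2602]
t 2.0 shift [0.854 0.022 1.204] turn [ 0.    -0.278  0.001] rows>= 6 j [-0.23 -0.02  2.12  0.    1.04  0.02] tcp [ 0.4796 -0.09    0.2602]
```

send_rows([
  {"x":0.95,"y":0.02,"z":0.2,"rx":0,"ry":-0.278,"rz":0,"gripper":91},
  {"x":0.95,"y":0.02,"z":0.2,"rx":0,"ry":-0.278,"rz":0,"gripper":91},
  {"x":0.95,"y":0.02,"z":0.2,"rx":0,"ry":-0.278,"rz":0,"gripper":91},
  {"x":0.95,"y":0.02,"z":0.2,"rx":0,"ry":-0.278,"rz":0,"gripper":91},
  {"x":0.95,"y":0.02,"z":0.2,"rx":0,"ry":-0.278,"rz":0,"gripper":91},
])

```text
time_s: 2.5
tcp_pos: [0.5319, 0.0931, 0.2187]
eef_rot: [0.774, 0.595, -0.173, 0.133]
wrist_force: [-0.6, -0.5, -0.2]
finger_gap: 0.0914
gripper_force: 0.0
```

```bash
python3 - <<'E'
from h import *
G=O+.063*A; T=tilt(-25);d=T[:,2]
go(G-.12*d,T); go(G+.015*d,T)
E
```

```text
t 2.5 shift [0.333 0.003 0.269] turn [-0.     0.003  0.   ] rows>= 2 j [ 0.31  0.25  1.96 -0.39  1.21  0.76] tcp [0.5319 0.0931 0.2187]
t 2.5 shift [0.336 0.004 0.944] turn [-0.     0.003  0.   ] rows>= 5 j [ 0.31  0.25  1.96 -0.39  1.21  0.76] tcp [0.5319 0.0931 0.2187]
```

send_rows([
  {"x":0.335,"y":0.003,"z":0.27,"rx":0,"ry":0,"rz":0,"gripper":91},
  {"x":0.335,"y":0.003,"z":0.27,"rx":0,"ry":0,"rz":0,"gripper":91},
  {"x":0.335,"y":0.003,"z":0.5,"rx":0,"ry":0,"rz":0,"gripper":91},
  {"x":0.335,"y":0.003,"z":0.65,"rx":0,"ry":0,"rz":0,"gripper":91},
  {"x":0.335,"y":0.003,"z":0.75,"rx":0,"ry":0,"rz":0,"gripper":91},
  {"x":0.335,"y":0.003,"z":0.85,"rx":0,"ry":0,"rz":0,"gripper":91},
  {"x":0.335,"y":0.003,"z":0.94,"rx":0,"ry":0,"rz":0,"gripper":91},
  {"x":0.335,"y":0.003,"z":0.94,"rx":0,"ry":0,"rz":0,"gripper":91},
])

```text
time_s: 3.3
tcp_pos: [0.5258, 0.0701, 0.0199]
eef_rot: [0.775, 0.594, -0.174, 0.131]
wrist_force: [0.4, -0.1, 0.5]
finger_gap: 0.0911
gripper_force: 0.0
```

send_rows([
  {"x":0,"y":0,"z":0,"rx":0,"ry":0,"rz":0,"gripper":58},
  {"x":0,"y":0,"z":0,"rx":0,"ry":0,"rz":0,"gripper":58},
  {"x":0,"y":0,"z":0,"rx":0,"ry":0,"rz":0,"gripper":58},
  {"x":0,"y":0,"z":0,"rx":0,"ry":0,"rz":0,"gripper":58},
  {"x":0,"y":0,"z":0,"rx":0,"ry":0,"rz":0,"gripper":58},
  {"x":0,"y":0,"z":0,"rx":0,"ry":0,"rz":0,"gripper":58},
])

```text
time_s: 3.9
tcp_pos: [0.5276, 0.0729, 0.022]
eef_rot: [0.774, 0.595, -0.171, 0.132]
wrist_force: [0.3, 1.1, 4.0]
finger_gap: 0.0611
gripper_force: 30.0
```

```bash
python3 - <<'E'
from h import *
print(get_obs()['joint_pos'],get_obs()['finger_gap'],get_obs()['gripper_force'])
G=O+.063*A; T=tilt(-25);d=T[:,2]
go(G+.015*d,T)
G2=np.array([.53,.05,.1]);T=tilt(52);d=T[:,2]
go(G2+.015*d,T)
E
```

```text
[ 0.27746674  0.54076088  2.01035109 -0.48870137  0.8856332   0.9057293 ] 0.06114914822856478 30.00089345674496
t 3.9 shift [ 0.01  -0.002  0.011] turn [0.001 0.    0.   ] rows>= 1 j [ 0.28  0.54  2.01 -0.49  0.89  0.91] tcp [0.5276 0.0729 0.022 ]
t 3.9 shift [-0.189  0.041 -0.291] turn [0.    0.856 0.001] rows>= 9 j [ 0.28  0.54  2.01 -0.49  0.89  0.91] tcp [0.5276 0.0729 0.022 ]
```

send_rows([
  {"x":-0.1,"y":0,"z":-0.2,"rx":0,"ry":0,"rz":0,"gripper":58},
  {"x":-0.19,"y":0,"z":-0.35,"rx":0,"ry":0,"rz":0,"gripper":58},
  {"x":-0.19,"y":0,"z":-0.35,"rx":0,"ry":0,"rz":0,"gripper":58},
])

```text
time_s: 4.2
tcp_pos: [0.528, 0.0685, 0.1049]
eef_rot: [0.774, 0.595, -0.169, 0.133]
wrist_force: [-0.4, 0.5, -0.6]
finger_gap: 0.0609
gripper_force: 30.0
```

send_rows([
  {"x":0,"y":0,"z":0,"rx":0,"ry":0.08,"rz":0,"gripper":58},
  {"x":0,"y":0,"z":0,"rx":0,"ry":0.17,"rz":0,"gripper":58},
  {"x":0,"y":0,"z":0,"rx":0,"ry":0.26,"rz":0,"gripper":58},
  {"x":0,"y":0,"z":0,"rx":0,"ry":0.35,"rz":0,"gripper":58},
  {"x":0,"y":0,"z":0,"rx":0,"ry":0.44,"rz":0,"gripper":58},
  {"x":0,"y":0,"z":0,"rx":0,"ry":0.53,"rz":0,"gripper":58},
  {"x":0,"y":0,"z":0,"rx":0,"ry":0.62,"rz":0,"gripper":58},
  {"x":0,"y":0,"z":0,"rx":0,"ry":0.71,"rz":0,"gripper":58},
  {"x":0,"y":0,"z":0,"rx":0,"ry":0.79,"rz":0,"gripper":58},
  {"x":0,"y":0,"z":0,"rx":0,"ry":0.855,"rz":0,"gripper":58},
])

```text
time_s: 5.2
tcp_pos: [0.5259, 0.0674, 0.1008]
eef_rot: [0.712, 0.547, 0.35, -0.268]
wrist_force: [-1.3, -0.3, -0.6]
finger_gap: 0.061
gripper_force: 30.0
```

send_rows([
  {"x":0,"y":0,"z":0,"rx":0,"ry":0,"rz":0,"gripper":58},
  {"x":0,"y":0,"z":0,"rx":0,"ry":0,"rz":0,"gripper":58},
])

```text
time_s: 5.4
tcp_pos: [0.5256, 0.0678, 0.1002]
eef_rot: [0.714, 0.548, 0.345, -0.267]
wrist_force: [0.2, 0.8, 0.2]
finger_gap: 0.0605
gripper_force: 30.0
```

```bash
python3 - <<'E'
from h import *
o=get_obs();T=R.from_quat(o['eef_rot']).as_matrix();print(o['tcp_pos'],T.round(3).tolist(),o['joint_pos'].round(2),o['finger_gap'])
c,M=cam('side');save('s2',c,M)
cv2.imwrite('pics/s2c.png',cv2.resize(c['image'][100:280,230:470],None,fx=3,fy=3))
w=cloud(c,M);g=o['tcp_pos']-.015*T[:,2]
p=w.reshape(-1,3);im=c['image'].reshape(-1,3).astype(int)
s=(np.linalg.norm(p-g,axis=1)<.12)&(im.min(1)>110)&(p[:,2]>.005)&(p[:,0]<.62)
p=p[s];print(len(p),p.min(0),p.max(0),g)
np.save('pics/s2p.npy',p)
E
```

```text
[0.52561003 0.06776844 0.10022163] [[0.161, 0.966, 0.201], [0.598, -0.257, 0.759], [0.785, -0.002, -0.619]] [-0.33  0.44  2.2   1.15  1.03 -0.97] 0.06050537437671211
1906 [ 0.43587674 -0.03258231  0.04257584] [0.59328632 0.09179267 0.20304459] [0.52259762 0.05638041 0.10950807]
```

View pics/s2c.png

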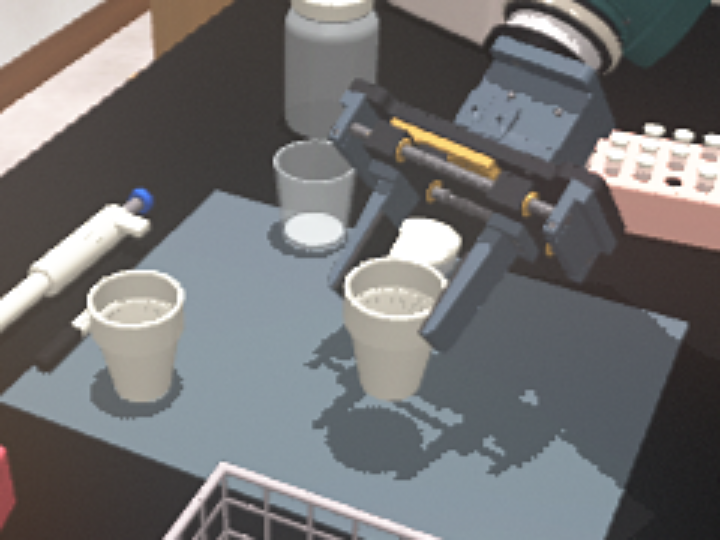

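The crop shows the cup upright between the fingers, with its mouth at (397,285) and its base at (390,395) in the crop. Next I fit its axis and height.

```bash
cat >> h.py <<'E'
from scipy.optimize import least_squares
def rad(t): return np.where(t<.051,.019+t/.051*.009,.031)
def fitcup(p,x0,el=None):
    def res(a):
        ax=np.array([a[3],a[4],1]);ax/=np.linalg.norm(ax);d=p-a[:3];t=d@ax;r=np.linalg.norm(d-np.outer(t,ax),axis=1)
        return np.hypot(r-rad(t),np.maximum(0,t-.075)-np.minimum(0,t))
    return least_squares(res,[*x0,0,0],loss='soft_l1',f_scale=.002)
E
python3 - <<'E'
from h import *
d=np.load('pics/s2.npz');w=d['w'];im=d['img'].astype(int)
o=get_obs();T=R.from_quat(o['eef_rot']).as_matrix();g=o['tcp_pos']-.015*T[:,2]
p=w[185:236,343:380].reshape(-1,3);c=im[185:236,343:380].reshape(-1,3)
lat=np.hypot(p[:,0]-g[0],p[:,1]-g[1])
s=(lat<.036)&(p[:,2]>.03)&(p[:,2]<.135)&(c.min(1)>90)&(c[:,0]<c[:,2]+12)
p=p[s];print(len(p),p.min(0),p.max(0))
f=fitcup(p,[g[0],g[1],.046]);r=f.x;print(r,np.rad2deg(np.arctan(r[3:])),f.cost,g)
E
```

```text
1220 [0.49071359 0.02787183 0.04257584] [0.55781364 0.09179267 0.13465707]
[ 0.52366915  0.05871109  0.04915201 -0.00399469  0.02525712] [-0.22887763  1.44681853] 0.0012235122675860093 [0.52293128 0.05672054 0.11013382]
```

send_rows([
  {"x":-0.08,"y":0,"z":0.063,"rx":0,"ry":0.01,"rz":0,"gripper":58},
  {"x":-0.13,"y":0,"z":0.103,"rx":0,"ry":0.01,"rz":0,"gripper":58},
  {"x":-0.157,"y":0,"z":0.124,"rx":0,"ry":0.01,"rz":0,"gripper":58},
  {"x":-0.157,"y":0,"z":0.124,"rx":0,"ry":0.01,"rz":0,"gripper":58},
  {"x":-0.157,"y":0,"z":0.124,"rx":0,"ry":0.01,"rz":0,"gripper":58},
])

```text
time_s: 5.95
tcp_pos: [0.5262, 0.0684, 0.0615]
eef_rot: [0.71, 0.546, 0.352, -0.271]
wrist_force: [0.5, -0.1, -0.8]
finger_gap: 0.0611
gripper_force: 30.0
```

```bash
python3 - <<'E'
from h import *
o=get_obs();T=R.from_quat(o['eef_rot']).as_matrix();g=o['tcp_pos']-.015*T[:,2];print(g,o['wrist_force'])
c,M=cam('side');save('s3',c,M);w=cloud(c,M);im=c['image'].astype(int)
p=w.reshape(-1,3);c=im.reshape(-1,3)
lat=np.hypot(p[:,0]-g[0],p[:,1]-g[1])
s=(lat<.036)&(p[:,2]>.002)&(p[:,2]<.1)&(c.min(1)>90)&(c[:,0]<c[:,2]+12)
p=p[s];print(len(p),p.min(0),p.max(0))
f=fitcup(p,[g[0],g[1],.01]);r=f.x;print(r,np.rad2deg(np.arctan(r[3:])),f.cost)
E
```

```text
[0.52309318 0.05683155 0.07053726] [ 0.53942416 -0.13036518 -0.78185026]
1157 [0.4895708  0.0278636  0.00439508] [0.55729731 0.09172707 0.09953758]
[ 0.52464462  0.06031074  0.01023825 -0.00986228  0.00555467] [-0.56504874  0.31825566] 0.001332136813402401
```

send_rows([
  {"x":-0.012,"y":0,"z":0.0095,"rx":0,"ry":0,"rz":0,"gripper":58},
  {"x":-0.02,"y":0,"z":0.0155,"rx":0,"ry":0,"rz":0,"gripper":58},
  {"x":-0.02,"y":0,"z":0.0155,"rx":0,"ry":0,"rz":0,"gripper":58},
  {"x":-0.023,"y":0,"z":0.018,"rx":0,"ry":0,"rz":0,"gripper":58},
  {"x":-0.023,"y":0,"z":0.018,"rx":0,"ry":0,"rz":0,"gripper":58},
])

```text
time_s: 6.5
tcp_pos: [0.5262, 0.0683, 0.0557]
eef_rot: [0.71, 0.546, 0.353, -0.271]
wrist_force: [-2.5, -0.3, 5.1]
finger_gap: 0.0611
gripper_force: 30.0
```

send_rows([
  {"x":-0.004,"y":0,"z":0.003,"rx":0,"ry":0,"rz":0,"gripper":58},
  {"x":-0.004,"y":0,"z":0.003,"rx":0,"ry":0,"rz":0,"gripper":58},
])

```text
time_s: 6.7
tcp_pos: [0.5263, 0.0686, 0.0555]
eef_rot: [0.709, 0.546, 0.354, -0.272]
wrist_force: [-3.9, -2.2, 17.0]
finger_gap: 0.0606
gripper_force: 30.0
```

send_rows([
  {"x":-0.004,"y":0,"z":0.003,"rx":0,"ry":0,"rz":0,"gripper":58},
  {"x":-0.004,"y":0,"z":0.003,"rx":0,"ry":0,"rz":0,"gripper":58},
])

```text
time_s: 6.9
tcp_pos: [0.5265, 0.0687, 0.0552]
eef_rot: [0.709, 0.546, 0.354, -0.272]
wrist_force: [-7.5, -4.3, 26.9]
finger_gap: 0.0612
gripper_force: 30.0
```

send_rows([
  {"x":0.008,"y":0,"z":-0.006,"rx":0,"ry":0,"rz":0,"gripper":58},
  {"x":0.008,"y":0,"z":-0.006,"rx":0,"ry":0,"rz":0,"gripper":58},
])

```text
time_s: 7.1
tcp_pos: [0.5262, 0.0681, 0.0555]
eef_rot: [0.71, 0.546, 0.353, -0.271]
wrist_force: [0.3, 0.2, -1.0]
finger_gap: 0.0609
gripper_force: 30.0
```

send_rows([
  {"x":0,"y":0,"z":0,"rx":0,"ry":0,"rz":0,"gripper":66},
  {"x":0,"y":0,"z":0,"rx":0,"ry":0,"rz":0,"gripper":72},
  {"x":0,"y":0,"z":0,"rx":0,"ry":0,"rz":0,"gripper":91},
  {"x":0,"y":0,"z":0,"rx":0,"ry":0,"rz":0,"gripper":91},
  {"x":0,"y":0,"z":0,"rx":0,"ry":0,"rz":0,"gripper":91},
  {"x":0,"y":0,"z":0,"rx":0,"ry":0,"rz":0,"gripper":91},
])

```text
time_s: 7.7
tcp_pos: [0.526, 0.0683, 0.0553]
eef_rot: [0.71, 0.546, 0.353, -0.271]
wrist_force: [0.5, 1.1, 0.6]
finger_gap: 0.0911
gripper_force: 0.0
```

send_rows([
  {"x":0,"y":0,"z":-0.1,"rx":0,"ry":0,"rz":0,"gripper":91},
  {"x":0,"y":0,"z":-0.25,"rx":0,"ry":0,"rz":0,"gripper":91},
  {"x":0,"y":0,"z":-0.45,"rx":0,"ry":0,"rz":0,"gripper":91},
  {"x":0,"y":0,"z":-0.6,"rx":0,"ry":0,"rz":0,"gripper":91},
  {"x":0,"y":0,"z":-0.6,"rx":0,"ry":0,"rz":0,"gripper":91},
])

```text
time_s: 8.2
tcp_pos: [0.5025, -0.0268, 0.1297]
eef_rot: [0.71, 0.546, 0.354, -0.269]
wrist_force: [-0.4, -0.4, 0.2]
finger_gap: 0.0907
gripper_force: 0.0
```

```bash
python3 - <<'E'
from h import *
for n in('side','top'):
    c,M=cam(n);save(n+'4',c,M);w=cloud(c,M)
    for x0 in((.524,.06),(.690,.0913)):
        p=w.reshape(-1,3);im=c['image'].reshape(-1,3).astype(int)
        s=(np.hypot(p[:,0]-x0[0],p[:,1]-x0[1])<.042)&(p[:,2]>.01)&(p[:,2]<.1)&(im.min(1)>70)
        q=p[s];print(n,len(q),q.min(0),q.max(0))
        z=q[(q[:,2]>.066)];b=least_squares(lambda a:np.hypot(z[:,0]-a[0],z[:,1]-a[1])-a[2],[*x0,.03],loss='soft_l1',f_scale=.002).x
        r=fitcup(q,[*x0,0]).x;print('  fit',r.round(4),'rim',b.round(4))
T=Rt(yaw,[0,0,-1]);go([.52,.0,.26],T);go([.524,.059,.18],T)
E
```

```text
side 1133 [0.49332907 0.02768869 0.01067199] [0.55501815 0.09182681 0.07774355]
  fit [ 0.5245  0.06    0.0051 -0.0062  0.0052] rim [0.524  0.0602 0.0295]
side 1042 [0.66024256 0.05891597 0.01015254] [0.72280368 0.12363082 0.07774142]
  fit [ 0.6915  0.0911  0.0043 -0.0082  0.0066] rim [0.691  0.0915 0.0295]
top 547 [0.49124198 0.02850611 0.01052587] [0.55203131 0.09034968 0.07773167]
  fit [0.5217 0.0592 0.0119 0.0035 0.0035] rim [0.5218 0.0593 0.0295]
top 579 [0.6576974  0.06004288 0.01016945] [0.7194543  0.12174191 0.07799324]
  fit [0.6872 0.0903 0.0073 0.017  0.0072] rim [0.6885 0.0908 0.0295]
t 8.3 shift [ 0.612  0.058 -0.287] turn [ 0.001 -0.587 -0.   ] rows>= 7 j [-0.52  0.41  2.18  1.    1.16 -0.98] tcp [ 0.5016 -0.0244  0.1278]
t 8.3 shift [0.469 0.001 0.186] turn [ 0.001 -0.587 -0.   ] rows>= 7 j [-0.52  0.41  2.18  1.    1.16 -0.98] tcp [ 0.5016 -0.0244  0.1278]
```

View pics/side4.png

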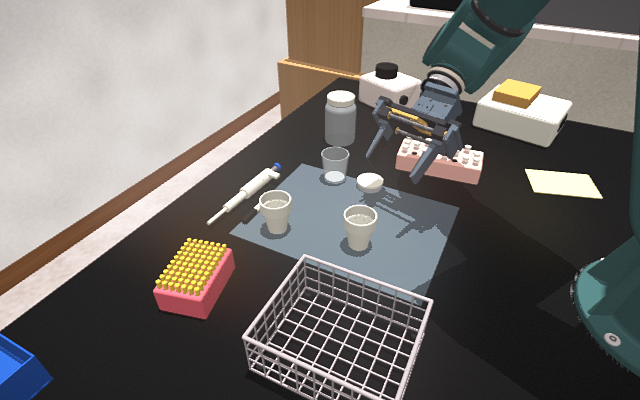

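The side view shows both cups upright, the standing one at (276,212) and the righted one at (360,228), with nothing else moved. The cup-to-cup offset is (0.167, 0.031) from both cameras.

send_rows([
  {"x":0.3,"y":0.05,"z":-0.287,"rx":0,"ry":0,"rz":0,"gripper":91},
  {"x":0.612,"y":0.058,"z":-0.287,"rx":0,"ry":-0.1,"rz":0,"gripper":91},
  {"x":0.612,"y":0.058,"z":-0.287,"rx":0,"ry":-0.587,"rz":0,"gripper":91},
  {"x":0.612,"y":0.058,"z":-0.287,"rx":0,"ry":-0.587,"rz":0,"gripper":91},
  {"x":0.612,"y":0.058,"z":-0.287,"rx":0,"ry":-0.587,"rz":0,"gripper":91},
  {"x":0.612,"y":0.058,"z":-0.287,"rx":0,"ry":-0.587,"rz":0,"gripper":91},
  {"x":0.612,"y":0.058,"z":-0.287,"rx":0,"ry":-0.587,"rz":0,"gripper":91},
  {"x":0.612,"y":0.058,"z":-0.287,"rx":0,"ry":-0.587,"rz":0,"gripper":91},
  {"x":0.612,"y":0.058,"z":-0.287,"rx":0,"ry":-0.587,"rz":0,"gripper":91},
  {"x":0.612,"y":0.058,"z":-0.287,"rx":0,"ry":-0.587,"rz":0,"gripper":91},
])

```text
time_s: 9.3
tcp_pos: [0.5195, 0.0011, 0.259]
eef_rot: [0.792, 0.61, 0.0, -0.001]
wrist_force: [-0.1, 0.1, 0.3]
finger_gap: 0.0913
gripper_force: 0.0
```

```bash
python3 - <<'E'
from h import *
c,M=cam('wrist');save('w5',c,M);w=cloud(c,M)
for x0 in((.523,.06),(.690,.0913)):
    p=w.reshape(-1,3)
    s=(np.hypot(p[:,0]-x0[0],p[:,1]-x0[1])<.042)&(p[:,2]>.066)&(p[:,2]<.1)
    z=p[s]
    if len(z)>20: print(len(z),z[:,2].max(),least_squares(lambda a:np.hypot(z[:,0]-a[0],z[:,1]-a[1])-a[2],[*x0,.03],loss='soft_l1',f_scale=.002).x.round(4))
T=Rt(yaw,[0,0,-1]);go([.523,.0598,.12],T);go([.523,.0598,.053],T)
E
```

```text
391 0.07694815365910251 [0.5239 0.06   0.0293]
745 0.07700187411361026 [0.69   0.0913 0.0295]
t 9.35 shift [ 0.29  -0.058  0.696] turn [-0.001 -0.001  0.001] rows>= 4 j [-0.04  0.03  2.07  0.    1.04  0.21] tcp [5.195e-01 5.000e-04 2.592e-01]
t 9.35 shift [ 0.29  -0.057  1.031] turn [-0.001 -0.001  0.001] rows>= 5 j [-0.04  0.03  2.07  0.    1.04  0.21] tcp [5.195e-01 5.000e-04 2.592e-01]
```

send_rows([
  {"x":0.29,"y":-0.058,"z":0.1,"rx":0,"ry":0,"rz":0,"gripper":91},
  {"x":0.29,"y":-0.058,"z":0.35,"rx":0,"ry":0,"rz":0,"gripper":91},
  {"x":0.29,"y":-0.058,"z":0.6,"rx":0,"ry":0,"rz":0,"gripper":91},
  {"x":0.29,"y":-0.058,"z":0.75,"rx":0,"ry":0,"rz":0,"gripper":91},
  {"x":0.29,"y":-0.058,"z":0.85,"rx":0,"ry":0,"rz":0,"gripper":91},
  {"x":0.29,"y":-0.058,"z":0.95,"rx":0,"ry":0,"rz":0,"gripper":91},
  {"x":0.29,"y":-0.058,"z":1.0,"rx":0,"ry":0,"rz":0,"gripper":91},
  {"x":0.29,"y":-0.058,"z":1.0,"rx":0,"ry":0,"rz":0,"gripper":91},
])

```text
time_s: 10.15
tcp_pos: [0.5228, 0.0587, 0.0589]
eef_rot: [0.793, 0.609, -0.001, -0.001]
wrist_force: [0.3, 0.3, -0.2]
finger_gap: 0.0907
gripper_force: 0.0
```

send_rows([
  {"x":0,"y":0,"z":0.02,"rx":0,"ry":0,"rz":0,"gripper":91},
  {"x":0,"y":0,"z":0.02,"rx":0,"ry":0,"rz":0,"gripper":91},
])

```text
time_s: 10.35
tcp_pos: [0.524, 0.0591, 0.0565]
eef_rot: [0.793, 0.609, 0.0, 0.0]
wrist_force: [-0.0, 0.4, 0.4]
finger_gap: 0.091
gripper_force: 0.0
```

send_rows([
  {"x":0,"y":0,"z":0,"rx":0,"ry":0,"rz":0,"gripper":70},
  {"x":0,"y":0,"z":0,"rx":0,"ry":0,"rz":0,"gripper":66},
  {"x":0,"y":0,"z":0,"rx":0,"ry":0,"rz":0,"gripper":64},
  {"x":0,"y":0,"z":0,"rx":0,"ry":0,"rz":0,"gripper":62},
  {"x":0,"y":0,"z":0,"rx":0,"ry":0,"rz":0,"gripper":58},
  {"x":0,"y":0,"z":0,"rx":0,"ry":0,"rz":0,"gripper":58},
  {"x":0,"y":0,"z":0,"rx":0,"ry":0,"rz":0,"gripper":58},
])

```text
time_s: 11.05
tcp_pos: [0.5238, 0.0592, 0.0562]
eef_rot: [0.793, 0.61, 0.0, 0.0]
wrist_force: [-1.3, -1.6, 5.0]
finger_gap: 0.061
gripper_force: 30.0
```

send_rows([
  {"x":0,"y":0,"z":-0.1,"rx":0,"ry":0,"rz":0,"gripper":58},
  {"x":0,"y":0,"z":-0.3,"rx":0,"ry":0,"rz":0,"gripper":58},
  {"x":0,"y":0,"z":-0.5,"rx":0,"ry":0,"rz":0,"gripper":58},
  {"x":0,"y":0,"z":-0.6,"rx":0,"ry":0,"rz":0,"gripper":58},
  {"x":0,"y":0,"z":-0.6,"rx":0,"ry":0,"rz":0,"gripper":58},
])

```text
time_s: 11.55
tcp_pos: [0.5252, 0.0593, 0.1788]
eef_rot: [0.793, 0.61, 0.002, 0.001]
wrist_force: [-0.4, -0.4, -0.5]
finger_gap: 0.0607
gripper_force: 30.0
```

```bash
python3 - <<'E'
from h import *
T=Rt(yaw,[0,0,-1])
go([.690,.0910,.175],T)
E
```

```text
t 11.55 shift [0.365 0.755 0.023] turn [ 0.003 -0.001  0.   ] rows>= 4 j [ 0.07  0.16  2.1  -0.    0.88  0.33] tcp [0.5252 0.0593 0.1788]
```

send_rows([
  {"x":0.1,"y":0.2,"z":0,"rx":0,"ry":0,"rz":0,"gripper":58},
  {"x":0.2,"y":0.42,"z":0,"rx":0,"ry":0,"rz":0,"gripper":58},
  {"x":0.3,"y":0.62,"z":0,"rx":0,"ry":0,"rz":0,"gripper":58},
  {"x":0.364,"y":0.755,"z":0,"rx":0,"ry":0,"rz":0,"gripper":58},
  {"x":0.364,"y":0.755,"z":0,"rx":0,"ry":0,"rz":0,"gripper":58},
  {"x":0.364,"y":0.755,"z":0,"rx":0,"ry":0,"rz":0,"gripper":58},
])

```text
time_s: 12.15
tcp_pos: [0.6874, 0.0907, 0.174]
eef_rot: [0.793, 0.61, -0.001, -0.001]
wrist_force: [0.2, 0.2, -1.3]
finger_gap: 0.0608
gripper_force: 30.0
```

```bash
python3 - <<'E'
from h import *
T=Rt(yaw,[0,0,-1])
go([.690,.0907,.175],T)
c,M=cam('side');save('s6',c,M);w=cloud(c,M);p=w.reshape(-1,3);im=c['image'].reshape(-1,3).astype(int)
k=(np.hypot(p[:,0]-.69,p[:,1]-.0915)<.04)&(im.min(1)>70)&(im[:,0]<im[:,2]+12)
a=p[k&(p[:,2]<.08)&(p[:,2]>.01)];b=p[k&(p[:,2]>.1)&(p[:,2]<.2)]
print('low',fitcup(a,[.69,.0915,0]).x.round(4));print('up',b.min(0),b.max(0),fitcup(b,[.69,.0915,.12]).x.round(4))
cv2.imwrite('pics/s6c.png',cv2.resize(c['image'][120:250,200:360],None,fx=4,fy=4))
E
```

```text
t 12.15 shift [ 0.003  0.013 -0.005] turn [-0.002  0.001  0.   ] rows>= 1 j [ 0.1   0.41  1.76 -0.    0.96  0.36] tcp [0.6874 0.0907 0.174 ]
low [ 0.6913  0.0911  0.0049 -0.0056  0.0084]
up [0.65142423 0.06297877 0.11832625] [0.72906106 0.12303227 0.19919448] [ 0.6885  0.0905  0.1203 -0.03    0.0085]
```

View pics/s6c.png

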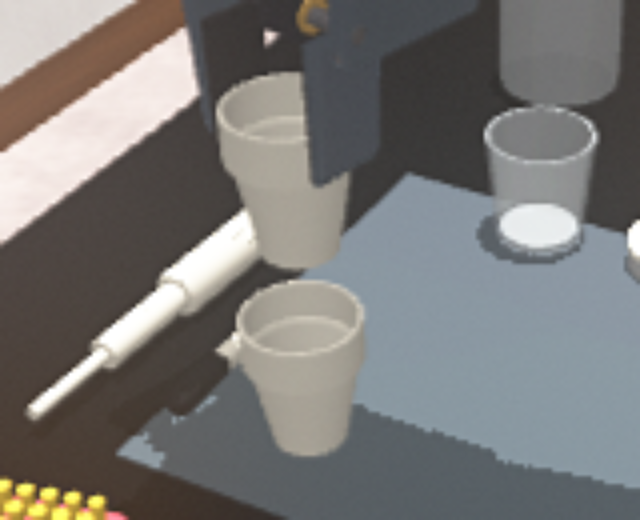

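The crop shows the held cup directly above the standing cup, about 3 mm off, and upright. I correct the offset and descend.

send_rows([
  {"x":0.005,"y":0.013,"z":0,"rx":0,"ry":0,"rz":0,"gripper":58},
  {"x":0.005,"y":0.013,"z":0.1,"rx":0,"ry":0,"rz":0,"gripper":58},
  {"x":0.005,"y":0.013,"z":0.18,"rx":0,"ry":0,"rz":0,"gripper":58},
  {"x":0.005,"y":0.013,"z":0.25,"rx":0,"ry":0,"rz":0,"gripper":58},
  {"x":0.005,"y":0.013,"z":0.25,"rx":0,"ry":0,"rz":0,"gripper":58},
  {"x":0.005,"y":0.013,"z":0.25,"rx":0,"ry":0,"rz":0,"gripper":58},
])

```text
time_s: 12.8
tcp_pos: [0.6909, 0.091, 0.1259]
eef_rot: [0.793, 0.61, -0.0, -0.0]
wrist_force: [-0.9, 0.2, -0.3]
finger_gap: 0.0607
gripper_force: 30.0
```

```bash
python3 - <<'E'
from h import *
T=Rt(yaw,[0,0,-1])
go([.690,.0907,.125],T)
for n in('side','top'):
    c,M=cam(n);save(n+'7',c,M);w=cloud(c,M);p=w.reshape(-1,3);im=c['image'].reshape(-1,3).astype(int)
    k=(np.hypot(p[:,0]-.69,p[:,1]-.0915)<.04)&(im.min(1)>70)&(im[:,0]<im[:,2]+12)
    a=p[k&(p[:,2]<.078)&(p[:,2]>.01)];b=p[k&(p[:,2]>.085)&(p[:,2]<.15)]
    for q,z in((a,0),(b,.07)): 
        if len(q)>50: print(n,len(q),fitcup(q,[.69,.0915,z]).x.round(4))
E
```

```text
t 12.8 shift [-0.003 -0.004  0.004] turn [-0.  0.  0.] rows>= 1 j [0.1  0.48 1.77 0.   0.89 0.36] tcp [0.6909 0.091  0.1259]
side 770 [ 0.6914  0.0908  0.0016  0.008  -0.0057]
side 939 [ 0.6944  0.0917  0.0729 -0.0927 -0.009 ]
```

send_rows([
  {"x":0,"y":-0.003,"z":0.05,"rx":0,"ry":0,"rz":0,"gripper":58},
  {"x":0,"y":-0.003,"z":0.1,"rx":0,"ry":0,"rz":0,"gripper":58},
  {"x":0,"y":-0.003,"z":0.14,"rx":0,"ry":0,"rz":0,"gripper":58},
  {"x":0,"y":-0.003,"z":0.16,"rx":0,"ry":0,"rz":0,"gripper":58},
  {"x":0,"y":-0.003,"z":0.16,"rx":0,"ry":0,"rz":0,"gripper":58},
])

```text
time_s: 13.4
tcp_pos: [0.69, 0.0912, 0.093]
eef_rot: [0.793, 0.61, -0.001, -0.0]
wrist_force: [0.0, -0.6, -1.3]
finger_gap: 0.061
gripper_force: 30.0
```

send_rows([
  {"x":0,"y":0,"z":0.02,"rx":0,"ry":0,"rz":0,"gripper":58},
  {"x":0,"y":0,"z":0.04,"rx":0,"ry":0,"rz":0,"gripper":58},
  {"x":0,"y":0,"z":0.04,"rx":0,"ry":0,"rz":0,"gripper":58},
])

```text
time_s: 13.7
tcp_pos: [0.6902, 0.0912, 0.0855]
eef_rot: [0.793, 0.61, -0.0, -0.0]
wrist_force: [-0.4, -0.1, -0.7]
finger_gap: 0.0609
gripper_force: 30.0
```

send_rows([
  {"x":0,"y":0,"z":0.01,"rx":0,"ry":0,"rz":0,"gripper":58},
  {"x":0,"y":0,"z":0.018,"rx":0,"ry":0,"rz":0,"gripper":58},
  {"x":0,"y":0,"z":0.018,"rx":0,"ry":0,"rz":0,"gripper":58},
])

```text
time_s: 14.0
tcp_pos: [0.6904, 0.0912, 0.0823]
eef_rot: [0.793, 0.61, -0.0, -0.0]
wrist_force: [-0.5, -0.2, 0.6]
finger_gap: 0.0608
gripper_force: 30.0
```

send_rows([
  {"x":0,"y":0,"z":0.008,"rx":0,"ry":0,"rz":0,"gripper":58},
  {"x":0,"y":0,"z":0.008,"rx":0,"ry":0,"rz":0,"gripper":58},
])

```text
time_s: 14.2
tcp_pos: [0.6904, 0.0912, 0.0807]
eef_rot: [0.793, 0.61, -0.0, -0.0]
wrist_force: [0.7, 0.9, 0.5]
finger_gap: 0.0609
gripper_force: 30.0
```

send_rows([
  {"x":0,"y":0,"z":0.006,"rx":0,"ry":0,"rz":0,"gripper":58},
  {"x":0,"y":0,"z":0.006,"rx":0,"ry":0,"rz":0,"gripper":58},
])

```text
time_s: 14.4
tcp_pos: [0.691, 0.091, 0.0802]
eef_rot: [0.793, 0.61, 0.0, 0.0]
wrist_force: [-0.5, -1.9, 5.9]
finger_gap: 0.0605
gripper_force: 30.0
```

send_rows([
  {"x":0,"y":0,"z":0.005,"rx":0,"ry":0,"rz":0,"gripper":58},
  {"x":0,"y":0,"z":0.005,"rx":0,"ry":0,"rz":0,"gripper":58},
])

```text
time_s: 14.6
tcp_pos: [0.6911, 0.0911, 0.0801]
eef_rot: [0.793, 0.61, 0.0, 0.0]
wrist_force: [-5.7, -2.9, 17.0]
finger_gap: 0.0608
gripper_force: 30.0
```

Contact comes at TCP z = 0.080, which is 24 mm above the pick height of 0.056, so the cup is fully nested. I open, lower, and take both collars.

send_rows([
  {"x":0,"y":0,"z":-0.006,"rx":0,"ry":0,"rz":0,"gripper":58},
  {"x":0,"y":0,"z":-0.006,"rx":0,"ry":0,"rz":0,"gripper":66},
  {"x":0,"y":0,"z":-0.006,"rx":0,"ry":0,"rz":0,"gripper":72},
  {"x":0,"y":0,"z":-0.006,"rx":0,"ry":0,"rz":0,"gripper":91},
  {"x":0,"y":0,"z":-0.006,"rx":0,"ry":0,"rz":0,"gripper":91},
  {"x":0,"y":0,"z":-0.006,"rx":0,"ry":0,"rz":0,"gripper":91},
])

```text
time_s: 15.2
tcp_pos: [0.6904, 0.0912, 0.0797]
eef_rot: [0.793, 0.61, -0.0, -0.0]
wrist_force: [-0.2, 0.2, -0.0]
finger_gap: 0.0904
gripper_force: 0.0
```

```bash
python3 - <<'E'
from h import *
c,M=cam('side');save('s8',c,M);go([.6903,.0912,.056],Rt(yaw,[0,0,-1]))
cv2.imwrite('pics/s8c.png',cv2.resize(c['image'][120:250,200:360],None,fx=4,fy=4))
E
```

```text
t 15.25 shift [-0.    -0.001  0.119] turn [-0.  0.  0.] rows>= 1 j [0.1  0.54 1.78 0.   0.82 0.36] tcp [0.6904 0.0912 0.0797]
```

View pics/s8c.png

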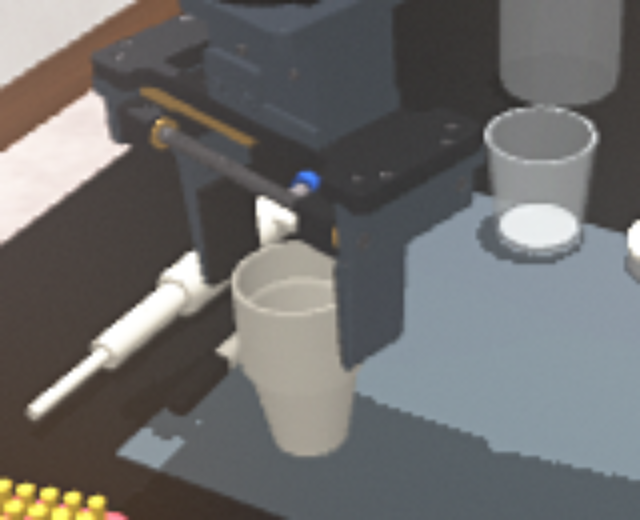

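The crop shows the cups nested, with one continuous double collar at (295,320) and the stack upright.

send_rows([
  {"x":0,"y":0,"z":0.06,"rx":0,"ry":0,"rz":0,"gripper":91},
  {"x":0,"y":0,"z":0.11,"rx":0,"ry":0,"rz":0,"gripper":91},
  {"x":0,"y":0,"z":0.122,"rx":0,"ry":0,"rz":0,"gripper":91},
  {"x":0,"y":0,"z":0.122,"rx":0,"ry":0,"rz":0,"gripper":91},
  {"x":0,"y":0,"z":0.122,"rx":0,"ry":0,"rz":0,"gripper":70},
  {"x":0,"y":0,"z":0.122,"rx":0,"ry":0,"rz":0,"gripper":64},
  {"x":0,"y":0,"z":0.122,"rx":0,"ry":0,"rz":0,"gripper":58},
  {"x":0,"y":0,"z":0.122,"rx":0,"ry":0,"rz":0,"gripper":58},
  {"x":0,"y":0,"z":0.122,"rx":0,"ry":0,"rz":0,"gripper":58},
  {"x":0,"y":0,"z":0.122,"rx":0,"ry":0,"rz":0,"gripper":58},
])

```text
time_s: 16.25
tcp_pos: [0.6907, 0.0912, 0.0557]
eef_rot: [0.793, 0.61, 0.0, 0.0]
wrist_force: [0.4, 0.2, 0.8]
finger_gap: 0.0616
gripper_force: 30.0
```

send_rows([
  {"x":0,"y":0,"z":-0.05,"rx":0,"ry":0,"rz":0,"gripper":58},
  {"x":0,"y":0,"z":-0.15,"rx":0,"ry":0,"rz":0,"gripper":58},
  {"x":0,"y":0,"z":-0.35,"rx":0,"ry":0,"rz":0,"gripper":58},
  {"x":0,"y":0,"z":-0.55,"rx":0,"ry":0,"rz":0,"gripper":58},
  {"x":0,"y":0,"z":-0.7,"rx":0,"ry":0,"rz":0,"gripper":58},
  {"x":0,"y":0,"z":-0.7,"rx":0,"ry":0,"rz":0,"gripper":58},
])

```text
time_s: 16.85
tcp_pos: [0.693, 0.0915, 0.2022]
eef_rot: [0.793, 0.61, 0.003, 0.002]
wrist_force: [0.2, 0.6, -1.7]
finger_gap: 0.0617
gripper_force: 30.0
```

```bash
python3 - <<'E'
from h import *
c,M=cam('side');save('s9',c,M)
cv2.imwrite('pics/s9c.png',cv2.resize(c['image'][80:260,180:400],None,fx=3,fy=3))
for y in (yaw,0):
    go([.57,.2,.2],Rt(y,[0,0,-1]));go([.453,.292,.2],Rt(y,[0,0,-1]))
E
```

```text
t 16.9 shift [ 0.369 -0.728 -0.006] turn [ 0.003 -0.001  0.   ] rows>= 4 j [0.1  0.39 1.75 0.   1.   0.36] tcp [0.6918 0.0914 0.1993]
t 16.9 shift [ 0.663 -1.411 -0.009] turn [ 0.003 -0.001  0.   ] rows>= 7 j [0.1  0.39 1.75 0.   1.   0.36] tcp [0.6918 0.0914 0.1993]
t 16.9 shift [ 0.369 -0.728 -0.006] turn [ 0.003 -0.001 -0.165] rows>= 4 j [0.1  0.39 1.75 0.   1.   0.36] tcp [0.6918 0.0914 0.1993]
t 16.9 shift [ 0.663 -1.411 -0.009] turn [ 0.003 -0.001 -0.165] rows>= 7 j [0.1  0.39 1.75 0.   1.   0.36] tcp [0.6918 0.0914 0.1993]
```

View pics/s9c.png

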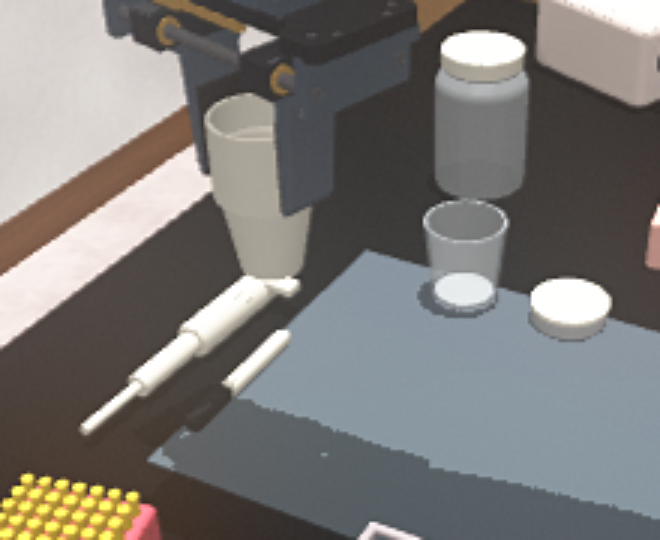

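The crop shows both cups lifted together, with the double collar in the fingers at (255,160), clear of the bench. Now I carry them to the basket.

send_rows([
  {"x":0.1,"y":-0.2,"z":0,"rx":0,"ry":0,"rz":-0.04,"gripper":58},
  {"x":0.2,"y":-0.4,"z":0,"rx":0,"ry":0,"rz":-0.08,"gripper":58},
  {"x":0.3,"y":-0.6,"z":0,"rx":0,"ry":0,"rz":-0.12,"gripper":58},
  {"x":0.4,"y":-0.8,"z":0,"rx":0,"ry":0,"rz":-0.165,"gripper":58},
  {"x":0.46,"y":-0.95,"z":0,"rx":0,"ry":0,"rz":-0.165,"gripper":58},
  {"x":0.46,"y":-0.95,"z":0,"rx":0,"ry":0,"rz":-0.165,"gripper":58},
])

```text
time_s: 17.5
tcp_pos: [0.527, 0.2304, 0.1948]
eef_rot: [0.706, 0.708, -0.001, -0.001]
wrist_force: [-1.2, -0.1, -2.2]
finger_gap: 0.0614
gripper_force: 30.0
```

```bash
python3 - <<'E'
from h import *
go([.453,.292,.2],Rt(0,[0,0,-1]))
E
```

```text
t 17.5 shift [ 0.309 -0.37  -0.025] turn [-0.001  0.     0.001] rows>= 2 j [0.37 0.21 2.   0.   0.93 0.37] tcp [0.527  0.2304 0.1948]
```

send_rows([
  {"x":0.15,"y":-0.18,"z":-0.02,"rx":0,"ry":0,"rz":0,"gripper":58},
  {"x":0.28,"y":-0.33,"z":-0.02,"rx":0,"ry":0,"rz":0,"gripper":58},
  {"x":0.309,"y":-0.37,"z":-0.02,"rx":0,"ry":0,"rz":0,"gripper":58},
  {"x":0.309,"y":-0.37,"z":-0.02,"rx":0,"ry":0,"rz":0,"gripper":58},
  {"x":0.309,"y":-0.37,"z":-0.02,"rx":0,"ry":0,"rz":0,"gripper":58},
])

```text
time_s: 18.0
tcp_pos: [0.4572, 0.2903, 0.1994]
eef_rot: [0.707, 0.707, 0.0, 0.0]
wrist_force: [0.1, 0.6, -1.1]
finger_gap: 0.0615
gripper_force: 30.0
```

```bash
python3 - <<'E'
from h import *
go([.453,.292,.075],Rt(0,[0,0,-1]))
c,M=cam('side');save('s10',c,M);c,M=cam('top');save('t10',c,M);
S=np.load('pics/s10.npz');cv2.imwrite('pics/b10.png',np.hstack([S['img'][60:400,200:560],cv2.resize(c['image'][180:400,60:300],(371,340))]))
E
```

```text
t 18.0 shift [ 0.009 -0.021  0.622] turn [ 0.  0. -0.] rows>= 3 j [ 0.52  0.15  2.06 -0.    0.93  0.52] tcp [0.4572 0.2903 0.1994]
```

View pics/b10.png

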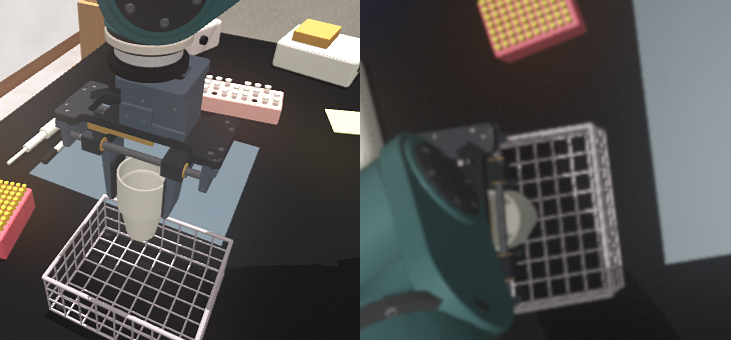

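The side view (left half) shows the stack over the basket at (140,200). The top view (right half) shows it at (515,220), within the basket outline. I lower it in.

send_rows([
  {"x":0.009,"y":-0.021,"z":0.1,"rx":0,"ry":0,"rz":0,"gripper":58},
  {"x":0.009,"y":-0.021,"z":0.25,"rx":0,"ry":0,"rz":0,"gripper":58},
  {"x":0.009,"y":-0.021,"z":0.4,"rx":0,"ry":0,"rz":0,"gripper":58},
  {"x":0.009,"y":-0.021,"z":0.5,"rx":0,"ry":0,"rz":0,"gripper":58},
  {"x":0.009,"y":-0.021,"z":0.57,"rx":0,"ry":0,"rz":0,"gripper":58},
  {"x":0.009,"y":-0.021,"z":0.61,"rx":0,"ry":0,"rz":0,"gripper":58},
  {"x":0.009,"y":-0.021,"z":0.61,"rx":0,"ry":0,"rz":0,"gripper":58},
  {"x":0.009,"y":-0.021,"z":0.61,"rx":0,"ry":0,"rz":0,"gripper":58},
])

```text
time_s: 18.9
tcp_pos: [0.4529, 0.2927, 0.0781]
eef_rot: [0.707, 0.707, 0.0, 0.0]
wrist_force: [0.1, 0.1, -1.9]
finger_gap: 0.0615
gripper_force: 30.0
```

send_rows([
  {"x":0,"y":0,"z":0.02,"rx":0,"ry":0,"rz":0,"gripper":58},
  {"x":0,"y":0,"z":0.04,"rx":0,"ry":0,"rz":0,"gripper":58},
  {"x":0,"y":0,"z":0.04,"rx":0,"ry":0,"rz":0,"gripper":58},
])

```text
time_s: 19.2
tcp_pos: [0.4522, 0.2925, 0.0692]
eef_rot: [0.707, 0.707, -0.0, -0.0]
wrist_force: [0.2, -0.4, -0.8]
finger_gap: 0.0616
gripper_force: 30.0
```

send_rows([
  {"x":0,"y":0,"z":0,"rx":0,"ry":0,"rz":0,"gripper":66},
  {"x":0,"y":0,"z":0,"rx":0,"ry":0,"rz":0,"gripper":72},
  {"x":0,"y":0,"z":0,"rx":0,"ry":0,"rz":0,"gripper":91},
  {"x":0,"y":0,"z":0,"rx":0,"ry":0,"rz":0,"gripper":91},
  {"x":0,"y":0,"z":0,"rx":0,"ry":0,"rz":0,"gripper":91},
  {"x":0,"y":0,"z":0,"rx":0,"ry":0,"rz":0,"gripper":91},
])

```text
time_s: 19.8
tcp_pos: [0.4523, 0.2926, 0.0694]
eef_rot: [0.707, 0.707, 0.0, 0.0]
wrist_force: [-0.2, 0.5, -0.2]
finger_gap: 0.0911
gripper_force: 0.0
```

send_rows([
  {"x":0,"y":0,"z":-0.1,"rx":0,"ry":0,"rz":0,"gripper":91},
  {"x":0,"y":0,"z":-0.3,"rx":0,"ry":0,"rz":0,"gripper":91},
  {"x":0,"y":0,"z":-0.5,"rx":0,"ry":0,"rz":0,"gripper":91},
  {"x":0,"y":0,"z":-0.75,"rx":0,"ry":0,"rz":0,"gripper":91},
  {"x":0,"y":0,"z":-0.95,"rx":0,"ry":0,"rz":0,"gripper":91},
  {"x":0,"y":0,"z":-0.95,"rx":0,"ry":0,"rz":0,"gripper":91},
  {"x":0,"y":0,"z":-0.95,"rx":0,"ry":0,"rz":0,"gripper":91},
])

```text
time_s: 20.5
tcp_pos: [0.4525, 0.2927, 0.26]
eef_rot: [0.707, 0.707, 0.001, 0.0]
wrist_force: [-0.8, 0.3, -0.5]
finger_gap: 0.0912
gripper_force: 0.0
```

```bash
python3 - <<'E'
from h import *
c,M=cam('side');save('s11',c,M)
E
```

```text
(no output)
```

View pics/s11.png

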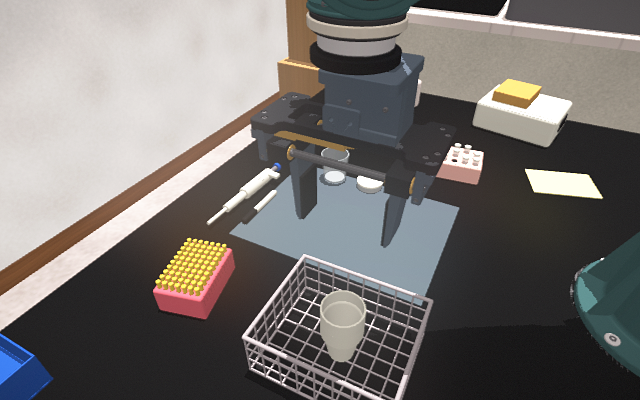

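The nested pair stands inside the basket at (342,325). The gripper is clear and everything else is where it was.

```bash
python3 -c "
from rig import bot
print(bot.finish_job())"
```

```text
the job is handed in; nothing more can be done
None
```

The fallen cup was stood upright, released and nested fully into the standing cup; the pair was set down inside the basket in one lift, and the job was handed in at about 20.6 s, with nothing else on the bench seen to have moved.

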